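Put two dowel offcuts away in the graded rack

ROBOT

A 7-joint arm with a two-finger parallel gripper is mounted at the origin on the work surface. World frame = base frame: x ahead of the robot, y to its left, z up, the work surface at z = 0. Lengths are in m, angles in rad, forces in N, time in s.
With the tool pointing down it reaches from about 0.425 to 0.925 m from the base axis. Payload 6.8 kg.
Tool frame: the origin (TCP) lies between the finger pads; the fingertips stand 17 mm ahead of it and the grasp point (between the pads) lies 2 mm behind it; z points along the fingers, y is the direction in which the jaws open and shut (so a half turn about z gives the same grasp; the last joint's range is limited). The gripper opens to 85 mm and grips with 20 to 120 N. Pads are 22 mm wide; open, the fingers measure 114 mm over their backs; the gripper's body (76 mm by 85 mm) begins 54 mm behind the grasp point. The pads swing forward as they close: fully open they stand 13 mm farther back than shut.
Start: joints at [1.096, 0.477, 0.022, 1.555, -0.011, 1.109, -0.083], TCP at [0.242, -0.63, 0.248] pointing down, gripper open.
Joint ranges: [-2.96, 2.96], [-0.34, 2.1], [-1.41, 1.46], [0.24, 2.44], [-1.37, 4.51], [0.17, 1.92], [-2.96, 2.96]. Speed limits (rad/s): [2.39, 2.39, 3.14, 3.14, 3.14, 3.14, 3.14].

INTERFACE

Orientations are given as a unit quaternion [w, x, y, z].
In Python, from station import bot gives the robot as it stands. The module is installed in compiled form; this text tells all that it offers.
- The arm moves only by the tool carry_out, never from a script. Its argument "moves" is a list of rows, each a list of 3 entries, a list of its own where there are three numbers: the turn, a rotation vector about the tool's x, y, z in degrees, then the shift along the tool's x, y, z in cm, then the finger opening in cm, from 0 to 8.54. A call has 1 to 5 rows; each row is the pose to reach, as a shift and turn from the pose commanded when the call began, along the tool's axes at that moment; what a row does not reach only later rows make up. A row lasts 1/8 s, in which the tool goes at most 62.5 mm and 10.7 degrees, less where a joint would pass 70% of its speed; a pose out of reach is approached as far as the arm can. A call with a gripper value outside its range is refused whole. The fingers move at their own pace and stop on an object; "newtons" is the grip in N (left out, the last holds). Time passes only in rows, so rows that repeat a pose let the fingers close. It gives the time, the measured TCP pose, the force and the opening at its end, in the units of the state.
- bot.get_obs(): the state, without advancing time (a new reading comes with each control period).
- bot.read_camera(name): name is "scene" or "top" or "wrist"; returns the picture (420x560x3 uint8, red, green, blue); there is no depth.
- bot.camera_info(name): a dict with "vertical_fov" (degrees; the focal length in pixels is half the picture's height over the tangent of half this angle, whatever the lens; pixels are square), "cx", "cy" (the principal point, pixels), "k1" (the pictures are not rectified: a ray, as slopes to the right and down, at radius r is drawn at 1 + k1 r^2 times it, then the intrinsics apply), "position" and "attitude" of the camera in the world. Camera axes: x right, y up, looking along -z (the intrinsics and any distortion apply to the point x, -y, -z); pixel columns grow to the right and rows downward; lengths in m; the calibration is good to about 2 mm. A picture is of the moment at which its call begins: read the wrist's pose just before it. camera_info takes no time and is no camera call; for the wrist camera it gives the pose at the moment of the call.
- bot.hand_in(): hands the job in, once; it reports no verdict.
Trained networks look in the newest picture that a camera, given by its name, has taken for a name from the list of things; names that differ only in an ending like _2 or _b are one class to them, and where a whole thing is asked for, a point or a joint stands for the part that bears it (a point fixed in the world has none). Each returns a list of dicts, best first, with "score" (0 to 1); they miss things now and then, are a little off and sometimes report something else, mostly with a low value. They report only what shows in the picture. A call takes as long as a camera call. They do not tell look-alikes from the thing itself.
- bot.silhouettes(label, camera): "region" (420x560 bool, what is visible of it) and "location" ([column, row] in pixels, amid what is visible of it).
The state is a dict: "t": time; "q": joint angles; "joint_vel": joint speeds; "joint_torque": joint torques, N m; "eef_pos": TCP position; "tool_rot": TCP orientation; "contact_force": force on the tool from outside, world axes, zero at the start; "torque": the same for the moment, N m; "gripper_width": opening from 0.0 (shut) to 1.0 (fully open).
Only numpy, scipy, OpenCV 4.12 (cv2) and the standard library are available. Lean on these libraries where they do the work, as an engineer would, in place of code of your own. Each camera call takes 0.05 s, during which the arm holds its last target. There are 200 camera calls.

TASK

Two loose dowel offcuts, one thin and dark and one thick and lighter, are standing on the counter. Put each one away upright in the green graded rack, in the hole made for its diameter (the smallest hole it will go into), pushed or dropped fully home, and let go. Do not knock or shift the glass jar.

Things in the scene. Friction and masses are not known exactly. Their poses are not given: they have to be found in the camera images.
- rack: Fixed green rack, 85 (x) x 260 (y) x 60 mm high, with four round blind holes in its top, all empty. Origin: centre of its underside; z up, y along the row. Holes at x = 0, y = +90 mm (18 mm wide), +30 (26 mm), -30 (34 mm), -90 (42 mm): each 4 mm wider than the dowel it is made for, 50 mm deep (floor 10 mm above the counter), mouth with an 8 mm 45 degree countersink all round.
- dowel_22: The thin dowel offcut: dark brown wood, plain cylinder 22 mm in diameter and 120 mm long, loose, standing upright on the counter, about 35 g. Origin: centre of its lower end; z along it, upwards.
- dowel_30: The thick dowel offcut: lighter mid-brown wood, plain cylinder 30 mm in diameter and 120 mm long, loose, standing upright on the counter, about 60 g. Origin: centre of its lower end; z along it, upwards.
- jar: Clear glass jar with a steel cap, 80 mm in diameter and 130 mm high, loose, standing farther back on the counter; to be left alone. Origin: centre of its underside; z up.
Mind the look-alikes: they are no part of the job. Leave any yellow look-alike of the dowel_30 alone.

How it is judged:
At the end, for the whole second after the job is handed in: The 22 mm dowel stands in the 26 mm hole and the 30 mm dowel in the 34 mm hole: lower end within 12 mm of the hole's axis along and across the row and less than 20 mm above the counter, within 10 degrees of upright, at rest (x of dowel_22 in the frame of rack between -0.012 and 0.012 m and y of dowel_22 in the frame of rack between 0.018 and 0.042 m and z of each of dowel_22, dowel_30 in the frame of rack below 0.02 m and angle between each of dowel_22, dowel_30's own z axis and vertical below 0.18 rad and linear speed of each of dowel_22, dowel_30 below 0.03 m/s and x of dowel_30 in the frame of rack between -0.012 and 0.012 m and y of dowel_30 in the frame of rack between -0.042 and -0.018 m); the robot touches nothing.
It fails at once if the glass jar is shifted more than 30 mm or tipped (distance of jar from where it was at the start of the episode above 0.03 m or angle between jar's own z axis and vertical above 0.35 rad).
It also fails if it takes over 58 s, if anything falls off the work surface, if the arm or the gripper's body presses on something with over 40 N, if the wrist force passes 120 N, or if a joint passes its speed limit or range.

## Working session

There is one attempt and no reset: what is moved stays moved. The work goes in short steps, Python scripts to look and compute and a tool call to move; the robot and the scene stay as the last step left them, time stands still between calls to the robot, and variables do not carry over. Pictures are saved under pics/ and viewed, about 8 in all and at most 12, crops included, and the job is handed in when it is done.

Besides the shell and the picture viewer there is one more tool, called after "Emit:" by a JSON object that holds its "method" and its "body". carry_out: Moves the arm, as the interface text tells. Its arguments: {"type":"object","properties":{"moves":{"type":"array"},"newtons":{"type":"number"}},"required":["moves"]}

```bash
mkdir -p pics; cat > h.py <<'E'
import numpy as np, cv2
from station import bot
from scipy.spatial.transform import Rotation as R
def att(a):
    a=np.array(a,float)
    return a if a.shape==(3,3) else R.from_quat(a[[1,2,3,0]]).as_matrix()
def cam(n):
    i=bot.camera_info(n); f=210/np.tan(np.radians(i["vertical_fov"])/2)
    return i,f,att(i["attitude"]),np.array(i["position"])
def proj(P,c):
    i,f,A,p=c; q=(np.atleast_2d(P)-p)@A; s=np.c_[q[:,0],-q[:,1]]/-q[:,2:3]
    s=s*(1+i["k1"]*(s**2).sum(1,keepdims=True)); return s*f+[i["cx"],i["cy"]]
def onz(uv,z,c):
    i,f,A,p=c; d=(np.array(uv,float)-[i["cx"],i["cy"]])/f; s=d.copy()
    for _ in range(20): s=d/(1+i["k1"]*(s@s))
    r=A@np.array([s[0],-s[1],-1]); return p+r*(z-p[2])/r[2]
def save(im,n): cv2.imwrite("pics/"+n+".png",im[...,::-1])
E
python3 - <<'E'
from h import *
for n in("scene","top"):
    im=bot.read_camera(n); save(im,n+"0"); c=cam(n); print(n,c[0])
    for l in("rack","dowel_22","dowel_30","jar"):
        for s in bot.silhouettes(l,n)[:4]:
            m=s["region"]; ys,xs=np.where(m)
            print(l,round(s["score"],2),np.round(s["location"]),xs.min(),xs.max(),ys.min(),ys.max(),im[m].mean(0).round())
a=cv2.imread("pics/scene0.png");print(bot.get_obs())
E
```

```text
scene {'vertical_fov': 52.00222119000106, 'cx': 283.5682190436386, 'cy': 217.05400571819132, 'k1': -0.09095183495090878, 'position': array([ 1.18084546, -0.32506485,  0.62309039]), 'attitude': array([0.79692036, 0.36570536, 0.20865283, 0.43317609])}
rack 0.9 [195. 252.] 126 266 215 293 [46. 79. 61.]
rack 0.62 [375. 235.] 355 401 198 272 [135. 129. 115.]
dowel_22 0.64 [362. 159.] 354 369 137 184 [115.  97.  28.]
dowel_30 0.64 [362. 159.] 354 369 137 184 [115.  97.  28.]
top {'vertical_fov': 45.17201957686314, 'cx': 286.1089338166083, 'cy': 211.44015132554506, 'k1': -0.13326046467753166, 'position': array([0.54768405, 0.02831197, 1.03577788]), 'attitude': array([-0.69666669, -0.03331297,  0.02033939,  0.71633238])}
rack 0.74 [390. 234.] 320 457 196 265 [46. 76. 60.]
dowel_22 0.67 [272. 272.] 266 279 265 277 [65. 44. 29.]
dowel_22 0.62 [177. 293.] 164 192 282 301 [75. 50. 32.]
dowel_22 0.59 [159. 259.] 143 173 250 265 [105.  96.  43.]
dowel_30 0.67 [272. 272.] 266 279 265 277 [65. 44. 29.]
dowel_30 0.62 [177. 293.] 164 192 282 301 [75. 50. 32.]
dowel_30 0.59 [159. 259.] 143 173 250 265 [105.  96.  43.]
jar 0.65 [235. 138.] 209 255 116 165 [105. 103. 100.]
{'t': 0.5, 'q': array([ 1.09591455,  0.47702407,  0.02236712,  1.55546619, -0.01155406,
        1.10931635, -0.08310716]), 'joint_vel': array([ 0.00064567, -0.00079231,  0.00019499, -0.00283128,  0.0004645 ,
       -0.00138365,  0.00062607]), 'joint_torque': array([-1.82634980e-03, -5.95807743e+01,  1.60457131e+00, -2.81288177e+01,
        1.24457956e-02,  2.58629952e-03,  9.76106662e-06]), 'eef_pos': array([ 0.24208968, -0.63006509,  0.24826309]), 'tool_rot': array([-5.13545788e-05,  9.83233137e-01,  1.82352941e-01,  2.53948334e-05]), 'contact_force': array([-0.07743847, -0.93123424, -0.13054271]), 'torque': array([ 0.01962329,  0.04130666, -0.00118046]), 'gripper_width': 0.9977431708089806}
```

View pics/top0.png

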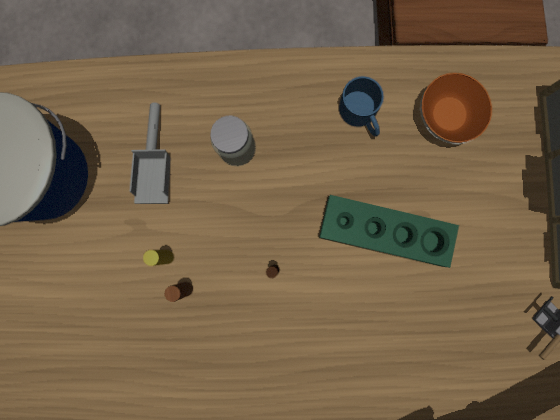

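View pics/scene0.png

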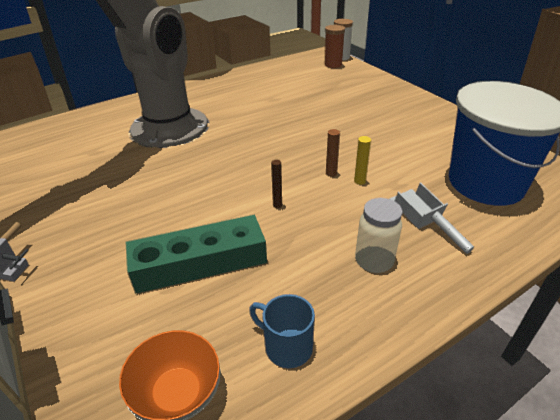

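The top view shows the rack holes at about (344,220), (375,228), (404,235) and (433,241), running small to large. The thin dowel is at (272,271), the thick one at (173,293), and the yellow decoy at (152,258). The scene view agrees: thin at (277,184), thick at (333,153), yellow at (362,160). The jar is at (235,138) in the top view.

```bash
cat > fit.py <<'E'
from h import *
from scipy.optimize import minimize
def cyl(x,y,r,h=.12,z0=0):
    a=np.linspace(0,2*np.pi,40); return np.vstack([np.c_[x+r*np.cos(a),y+r*np.sin(a),0*a+z] for z in(z0,z0+h)])
def box(x,y,t):
    u=np.array([[a,b] for a in(-.0425,.0425) for b in(-.13,.13)]); c,s=np.cos(t),np.sin(t)
    v=u@np.array([[c,s],[-s,c]])+[x,y]; return np.vstack([np.c_[v,[z]*4] for z in(0,.06)])
def render(P,c,k=4):
    h=cv2.convexHull(proj(P,c).astype(np.float32)).reshape(-1,2)
    m=np.zeros((420*k,560*k),np.uint8); cv2.fillConvexPoly(m,np.round((h+.5)*k*16-8).astype(np.int32),1,shift=4)
    return cv2.resize(m.astype(np.float32),(560,420),interpolation=cv2.INTER_AREA)
def fit(model,x0,step,views):
    def cost(p):
        s=0
        for m,c in views:
            r=render(model(*p),c); s+=1-np.minimum(r,m).sum()/np.maximum(r,m).sum()
        return s/len(views)
    sim=np.vstack([x0]+[np.array(x0)+np.eye(len(x0))[i]*step[i] for i in range(len(x0))])
    o=minimize(cost,x0,method="Nelder-Mead",options=dict(initial_simplex=sim,xatol=2e-4,fatol=1e-4)); return o.x,o.fun
E
python3 - <<'E'
from fit import *
T,S=cam("top"),cam("scene")
it=cv2.imread("pics/top0.png")[...,::-1].astype(int); is_=cv2.imread("pics/scene0.png")[...,::-1].astype(int)
def seg(im,box_,f):
    m=np.zeros((420,560),np.uint8); x0,x1,y0,y1=box_; m[y0:y1,x0:x1]=f(im[y0:y1,x0:x1])
    n,l,st,_=cv2.connectedComponentsWithStats(m); k=1+st[1:,4].argmax(); print(st[k]); return (l==k).astype(np.float32)
g=lambda a:(a[...,1]>a[...,0]*1.15)
bt=seg(it,(300,480,180,285),g); bs=seg(is_,(110,290,200,305),g)
a=onz([344,220],.06,T);b=onz([433,241],.06,T); print("holes",a,b)
x0=[*(a+b)[:2]/2,np.arctan2(*(-(a-b)[:1]),(a-b)[1])]
for v in([(bt,T)],[(bs,S)],[(bt,T),(bs,S)]): print("rack",*fit(box,x0,[.01,.01,.05],v))
th=lambda L:(lambda a:a.sum(-1)<L)
for n,r,uv,bT,bS in(("22",.011,[272,271],(262,284,260,282),(265,290,152,214)),("30",.015,[173,293],(160,183,282,304),(322,346,122,182))):
    mt=seg(it,bT,th(230)); ms=seg(is_,bS,th(250)); x0=onz(uv,.08,T)[:2]
    for v in([(mt,T)],[(ms,S)],[(mt,T),(ms,S)]): print(n,*fit(lambda x,y:cyl(x,y,r),x0,[.01,.01],v))
print("yellow",onz([152,258],.12,T),"jar",onz([230,134],.13,T))
cr=lambda im,x,y,w,h:cv2.resize(im[y:y+h,x:x+w].astype(np.uint8),(400,300),interpolation=0)
save(np.vstack([np.hstack([cr(it,250,255,40,30),cr(it,140,245,80,60)]),np.hstack([cr(is_,240,150,80,60),cr(is_,310,125,80,60)])]),"crop")
E
```

```text
[ 320  195  139   73 5877]
[ 126  215  141   78 6973]
holes [ 0.60232473 -0.0663477   0.06      ] [ 0.5564184  -0.23849197  0.06      ]
rack [ 0.5792833  -0.15498647 -0.26170976] 0.027245700359344482
rack [ 0.57961437 -0.15417202 -0.25491539] 0.03273487091064453
rack [ 0.57925876 -0.15484238 -0.2573329 ] 0.030749529600143433
[266 260  14  18 183]
[271 160  15  50 465]
22 [0.51035384 0.07379729] 0.22724276781082153
22 [0.51337696 0.07184736] 0.11949455738067627
22 [0.51033112 0.07372066] 0.18031758069992065
[168 282  15  20 218]
[326 133  14  45 492]
30 [0.47495438 0.25441792] 0.507973313331604
30 [0.48124651 0.25162734] 0.1969665288925171
30 [0.47535512 0.2554478 ] 0.36132562160491943
yellow [0.53889529 0.29266962 0.12      ] jar [0.7620984 0.1430199 0.13     ]
```

View pics/crop.png

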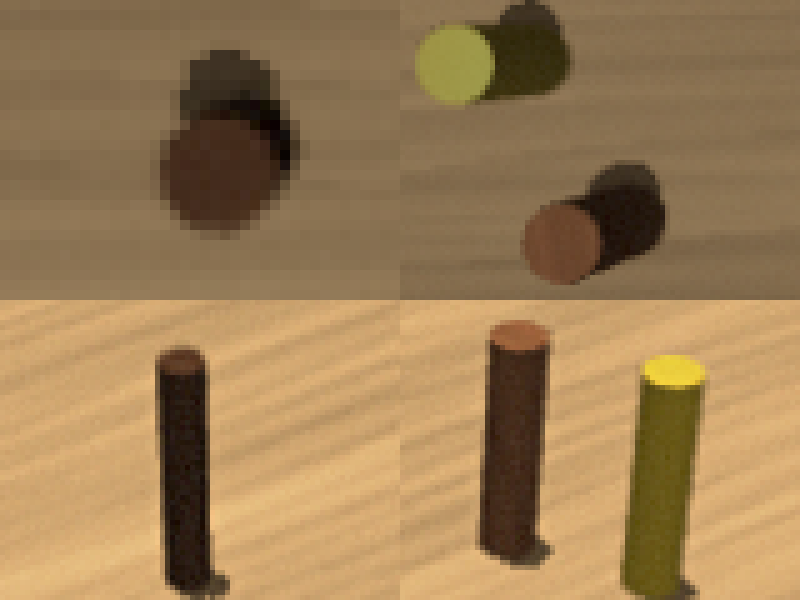

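The crop confirms the identities. It also shows the colour masks picked up shadow, so I'll use the disc centres of the dowel tops instead.

```bash
cat >> h.py <<'E'
def shift(P,o=None):
    o=o or bot.get_obs(); A=att(o["tool_rot"]); return (A.T@(np.array(P)-o["eef_pos"])*100).round(2)
E
python3 - <<'E'
from h import *
T,S=cam("top"),cam("scene")
for n,a,b in(("22",(271.5,271.8),(275.9,161.5)),("30",(171.9,292.9),(333.1,131.7)),("yel",(150.5,257.3),(362,140))): print(n,onz(a,.12,T),onz(b,.12,S))
c,s=np.cos(-.257),np.sin(-.257)
for y in(.03,-.03): print("hole",np.array([.5793,-.1548])+[-s*y,c*y])
print(att(bot.get_obs()["tool_rot"]).round(3)); print(shift([.511,.073,.24]))
E
```

```text
22 [0.50891746 0.07355186 0.12      ] [0.51020324 0.07377524 0.12      ]
30 [0.47452034 0.2565409  0.12      ] [0.47532717 0.25482753 0.12      ]
yel [0.54023516 0.29547642 0.12      ] [0.54297923 0.2864513  0.12      ]
hole [ 0.58692541 -0.12578529]
hole [ 0.57167459 -0.18381471]
[[ 0.933  0.359  0.   ]
 [ 0.359 -0.933  0.   ]
 [ 0.    -0.    -1.   ]]
[ 50.31 -55.99   0.83]
```

Emit:
{"method": "carry_out", "body": {"moves": [[[0, 0, 0], [4.1, -4.6, 0], 8.5], [[0, 0, 0], [8.2, -9.2, 0], 8.5], [[0, 0, 0], [12.3, -13.8, 0], 8.5], [[0, 0, 0], [16.4, -18.4, 0], 8.5], [[0, 0, 0], [20.5, -23, 0], 8.5]], "newtons": 40}}

```text
t: 1.12
eef_pos: [0.3516, -0.3401, 0.2487]
tool_rot: [0.0, 0.983, 0.182, 0.0]
contact_force: [-0.2, -0.7, -0.1]
gripper_width: 0.996
```

Emit:
{"method": "carry_out", "body": {"moves": [[[0, 0, 0], [4.1, -4.6, 0], 8.5], [[0, 0, 0], [8.2, -9.2, 0], 8.5], [[0, 0, 0], [12.3, -13.8, 0], 8.5], [[0, 0, 0], [16.4, -18.4, 0], 8.5], [[0, 0, 0], [20.5, -23, 0], 8.5]]}}

```text
t: 1.75
eef_pos: [0.4604, -0.0519, 0.2488]
tool_rot: [0.0, 0.983, 0.182, 0.001]
contact_force: [1.3, -0.9, 0.1]
gripper_width: 0.999
```

Emit:
{"method": "carry_out", "body": {"moves": [[[0, 0, 0], [4.6, -5, 0], 8.5], [[0, 0, 0], [9.2, -10, 0.8], 8.5], [[0, 0, 0], [9.2, -10, 0.8], 8.5], [[0, 0, 0], [9.2, -10, 0.8], 8.5]]}}

```text
t: 2.25
eef_pos: [0.5097, 0.0729, 0.2401]
tool_rot: [0.0, 0.983, 0.183, -0.0]
contact_force: [-1.2, 0.0, -0.7]
gripper_width: 0.999
```

```bash
python3 - <<'E'
from h import *
o=bot.get_obs(); c=cam("wrist"); im=bot.read_camera("wrist"); 
print(o["eef_pos"],att(o["tool_rot"]).round(3).tolist(),shift([.5096,.0737,.095],o),c[0])
p=proj([[.5096,.0737,.12],[.5206,.0737,.12],[.4986,.0737,.12],[.5096,.0847,.12],[.5096,.0627,.12],[.5096,.0737,0]],c); print(p.round(1))
im=im.copy()
for q in p:
    if 0<q[0]<560 and 0<q[1]<420: cv2.circle(im,tuple(int(v) for v in q.round()),2,(255,0,0),-1)
save(im,"w1")
E
```

```text
[0.50974018 0.07288177 0.24008955] [[0.933, 0.36, -0.001], [0.36, -0.933, -0.0], [-0.001, -0.0, -1.0]] [ 0.03 -0.08 14.51] {'vertical_fov': 59.87043097675992, 'cx': 279.7946748589887, 'cy': 203.1741141062578, 'k1': -0.05075164795274032, 'position': array([0.57008296, 0.09606268, 0.36527223]), 'attitude': array([ 0.81758392, -0.1078049 ,  0.07414371, -0.56074713])}
[[278.6 201.2]
 [284.3 186.8]
 [273.  215.3]
 [263.8 195.7]
 [293.3 206.7]
 [279.  171.1]]
```

View pics/w1.png

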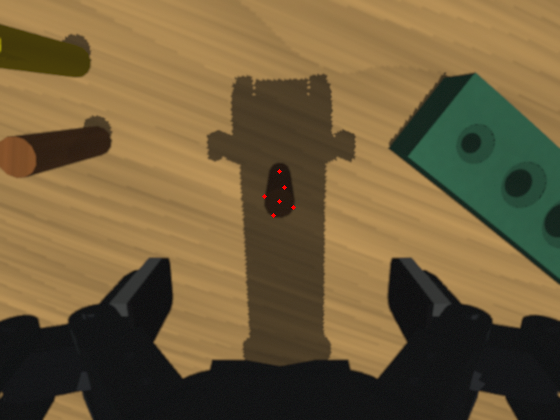

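The wrist view shows the thin dowel at (279,202), where I predicted it, centred between the fingers. Next I descend and grip.

Emit:
{"method": "carry_out", "body": {"moves": [[[0, 0, 0], [0, 0, 5], 8.5], [[0, 0, 0], [0, 0, 10], 8.5], [[0, 0, 0], [0, 0, 14.5], 8.5], [[0, 0, 0], [0, 0, 14.5], 4], [[0, 0, 0], [0, 0, 14.5], 4]]}}

```text
t: 2.92
eef_pos: [0.5108, 0.0717, 0.0969]
tool_rot: [0.0, 0.983, 0.182, 0.001]
contact_force: [0.2, 0.2, 0.4]
gripper_width: 0.6
```

Emit:
{"method": "carry_out", "body": {"moves": [[[0, 0, 0], [0, 0, 0], 2.6], [[0, 0, 0], [0, 0, 0], 1.5], [[0, 0, 0], [0, 0, 0], 1], [[0, 0, 0], [0, 0, 0], 1], [[0, 0, 0], [0, 0, 0], 1]]}}

```text
t: 3.55
eef_pos: [0.5113, 0.0728, 0.0972]
tool_rot: [0.0, 0.983, 0.182, 0.002]
contact_force: [0.0, -1.0, 9.5]
gripper_width: 0.248
```

Emit:
{"method": "carry_out", "body": {"moves": [[[0, 0, 0], [0, 0, 0], 1], [[0, 0, 0], [0, 0, -4], 1], [[0, 0, 0], [0, 0, -8.5], 1], [[0, 0, 0], [0, 0, -8.5], 1]]}}

```text
t: 4.05
eef_pos: [0.5124, 0.0733, 0.1844]
tool_rot: [0.0, 0.983, 0.182, 0.004]
contact_force: [0.1, 0.4, -0.7]
gripper_width: 0.249
```

```bash
python3 - <<'E'
from h import *
o=bot.get_obs(); print(o["t"],o["eef_pos"],o["gripper_width"]*85,shift([.5869,-.1258,.20],o))
E
```

```text
4.05 [0.51237298 0.07334139 0.18435826] 21.165551963087076 [-0.17 21.27 -1.52]
```

Emit:
{"method": "carry_out", "body": {"moves": [[[0, 0, 0], [0, 5, -1.5], 1], [[0, 0, 0], [-0.1, 10, -1.5], 1], [[0, 0, 0], [-0.1, 15, -1.5], 1], [[0, 0, 0], [-0.2, 19, -1.5], 1], [[0, 0, 0], [-0.2, 21.2, -1.5], 1]]}}

```text
t: 4.68
eef_pos: [0.5839, -0.1284, 0.1946]
tool_rot: [0.0, 0.983, 0.181, -0.001]
contact_force: [0.1, -0.2, -0.8]
gripper_width: 0.244
```

Emit:
{"method": "carry_out", "body": {"moves": [[[0, 0, 0], [0, 0, 0], 1], [[0, 0, 0], [0, 0, 0], 1]]}}

```text
t: 4.92
eef_pos: [0.5837, -0.1237, 0.1951]
tool_rot: [-0.001, 0.983, 0.184, -0.0]
contact_force: [-1.2, 1.2, 0.4]
gripper_width: 0.245
```

```bash
python3 - <<'E'
from fit import *
o=bot.get_obs(); print(o["eef_pos"],att(o["tool_rot"]).round(3).tolist())
out=[]
a=np.linspace(0,2*np.pi,60)
H=[.5869,-.1258]
for n in("scene","wrist"):
    c=cam(n); im=bot.read_camera(n).copy(); save(im,n+"2raw")
    x,y=o["eef_pos"][:2]
    for r,P,z,col in((.021,H,.06,(0,255,255)),(.013,H,.052,(0,255,0)),(.011,(x,y),o["eef_pos"][2]+.023,(255,0,0)),(.011,(x,y),o["eef_pos"][2]-.097,(255,0,0))):
        q=proj(np.c_[P[0]+r*np.cos(a),P[1]+r*np.sin(a),0*a+z],c)
        for u in q: 
            if 0<u[0]<559.4 and 0<u[1]<419.4: im[int(round(u[1])),int(round(u[0]))]=col
    u=proj([[*H,.12]],c)[0] if n=="scene" else proj([[*H,.10]],c)[0]; print(n,u)
    w,h=(100,150) if n=="scene" else (267,400)
    x0=int(np.clip(u[0]-w/2,0,560-w)); y0=int(np.clip(u[1]-h/2,0,420-h)); print(x0,y0)
    out.append(cv2.resize(im[y0:y0+h,x0:x0+w],(400,600),interpolation=0))
save(np.hstack(out),"c2")
E
```

```text
[ 0.58366746 -0.12370254  0.19511662] [[0.933, 0.361, -0.001], [0.361, -0.933, 0.001], [-0.0, -0.001, -1.0]]
scene [205.68686232 213.56334186]
155 138
wrist [285.06112476 208.26791098]
151 8
```

View pics/c2.png

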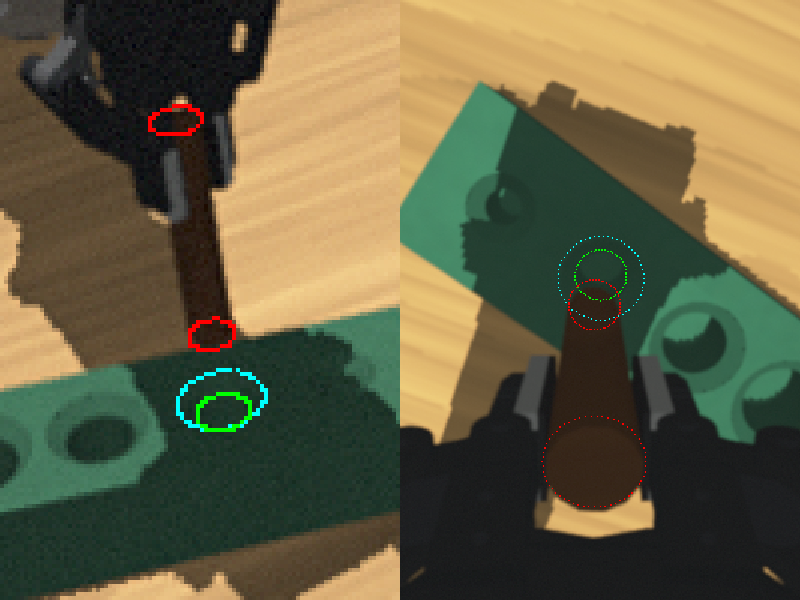

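The dowel hangs straight at the TCP, about 4 mm short of the hole axis. I'll correct that and insert it in stages.

Emit:
{"method": "carry_out", "body": {"moves": [[[0, 0, 0], [0.2, 0.3, 0], 1], [[0, 0, 0], [0.2, 0.3, 0], 1], [[0, 0, 0], [0.2, 0.3, 2.5], 1], [[0, 0, 0], [0.2, 0.3, 2.5], 1]]}}

```text
t: 5.52
eef_pos: [0.5856, -0.1278, 0.1687]
tool_rot: [-0.001, 0.983, 0.182, -0.002]
contact_force: [-0.6, 1.0, 0.1]
gripper_width: 0.247
```

Emit:
{"method": "carry_out", "body": {"moves": [[[0, 0, 0], [0, 0, 1], 1], [[0, 0, 0], [0, 0, 2], 1], [[0, 0, 0], [0, 0, 2], 1]]}}

```text
t: 5.9
eef_pos: [0.5869, -0.1277, 0.1496]
tool_rot: [-0.0, 0.983, 0.182, -0.0]
contact_force: [0.8, 1.3, -1.0]
gripper_width: 0.245
```

Emit:
{"method": "carry_out", "body": {"moves": [[[0, 0, 0], [0, -0.1, 0.5], 1], [[0, 0, 0], [0, -0.1, 1], 1], [[0, 0, 0], [0, -0.1, 1.5], 1], [[0, 0, 0], [0, -0.1, 2], 1], [[0, 0, 0], [0, -0.1, 2], 1]]}}

```text
t: 6.52
eef_pos: [0.5866, -0.127, 0.1299]
tool_rot: [-0.0, 0.983, 0.182, -0.0]
contact_force: [0.7, 0.3, -0.5]
gripper_width: 0.25
```

Going in freely, with its lower end at about 33 mm.

Emit:
{"method": "carry_out", "body": {"moves": [[[0, 0, 0], [0, 0, 0.7], 1], [[0, 0, 0], [0, 0, 1.4], 1], [[0, 0, 0], [0, 0, 2], 1], [[0, 0, 0], [0, 0, 2], 1]]}}

```text
t: 7.02
eef_pos: [0.5866, -0.1269, 0.1097]
tool_rot: [-0.0, 0.983, 0.182, -0.0]
contact_force: [1.1, 0.5, -1.3]
gripper_width: 0.249
```

Emit:
{"method": "carry_out", "body": {"moves": [[[0, 0, 0], [0, 0, 0], 2.6], [[0, 0, 0], [0, 0, 0], 3.5], [[0, 0, 0], [0, 0, 0], 5], [[0, 0, 0], [0, 0, 0], 6], [[0, 0, 0], [0, 0, 0], 6]]}}

```text
t: 7.65
eef_pos: [0.5866, -0.1271, 0.1104]
tool_rot: [0.0, 0.983, 0.182, 0.0]
contact_force: [-0.6, 0.1, -0.3]
gripper_width: 0.698
```

Emit:
{"method": "carry_out", "body": {"moves": [[[0, 0, 0], [0, 0, -3], 6], [[0, 0, 0], [0, 0, -8], 7], [[0, 0, 0], [0, 0, -13], 8.5], [[0, 0, 0], [0, 0, -13], 8.5]]}}

```text
t: 8.15
eef_pos: [0.5892, -0.1272, 0.245]
tool_rot: [0.002, 0.983, 0.182, 0.004]
contact_force: [0.6, 0.0, -0.0]
gripper_width: 0.992
```

```bash
python3 - <<'E'
from h import *
o=bot.get_obs(); print(o["t"],o["eef_pos"],shift([.475,.2557,.24],o))
save(bot.read_camera("scene"),"s3")
E
```

```text
8.15 [ 0.58922143 -0.12722346  0.24501288] [  3.06 -39.84   0.35]
```

View pics/s3.png

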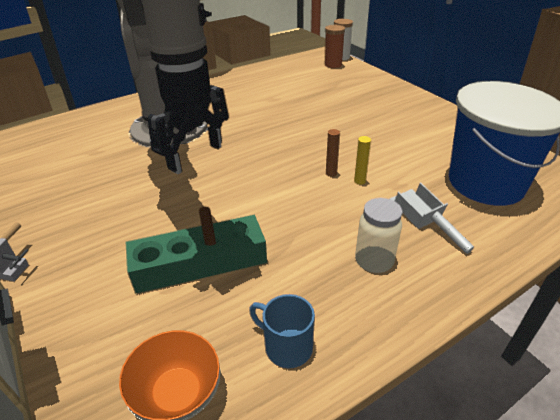

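The thin dowel stands in the 26 mm hole, at (208,228) in the scene view. Next is the thick one.

Emit:
{"method": "carry_out", "body": {"moves": [[[0, 0, 0], [0.5, -6, 0], 8.5], [[0, 0, 0], [1, -12, 0], 8.5], [[0, 0, 0], [1.5, -18, 0], 8.5], [[0, 0, 0], [2, -24, 0], 8.5], [[0, 0, 0], [2.5, -30, 0], 8.5]]}}

```text
t: 8.82
eef_pos: [0.5008, 0.1631, 0.2388]
tool_rot: [0.0, 0.983, 0.182, -0.001]
contact_force: [1.0, 0.9, -0.2]
gripper_width: 0.992
```

Emit:
{"method": "carry_out", "body": {"moves": [[[0, 0, 0], [0.3, -5, 0], 8.5], [[0, 0, 0], [0.7, -9.8, 0], 8.5], [[0, 0, 0], [0.7, -9.8, 0], 8.5], [[0, 0, 0], [0.7, -9.8, 0], 8.5]]}}

```text
t: 9.32
eef_pos: [0.4734, 0.2549, 0.239]
tool_rot: [0.001, 0.983, 0.182, -0.001]
contact_force: [-1.0, -0.5, 0.1]
gripper_width: 0.999
```

```bash
python3 - <<'E'
from h import *
o=bot.get_obs(); c=cam("wrist"); im=bot.read_camera("wrist").copy()
print(o["t"],o["eef_pos"],att(o["tool_rot"]).round(3).tolist(),shift([.475,.2557,.095],o))
a=np.linspace(0,2*np.pi,30); q=proj(np.c_[.475+.015*np.cos(a),.2557+.015*np.sin(a),0*a+.12],c); print(q.mean(0))
for u in q: im[int(round(u[1])),int(round(u[0]))]=(255,0,0)
save(im,"w4")
E
```

```text
9.325 [0.4733811  0.25486522 0.23899403] [[0.933, 0.359, -0.002], [0.359, -0.933, -0.002], [-0.002, 0.001, -1.0]] [ 0.22 -0.03 14.4 ]
[279.5727095  198.19672269]
```

View pics/w4.png

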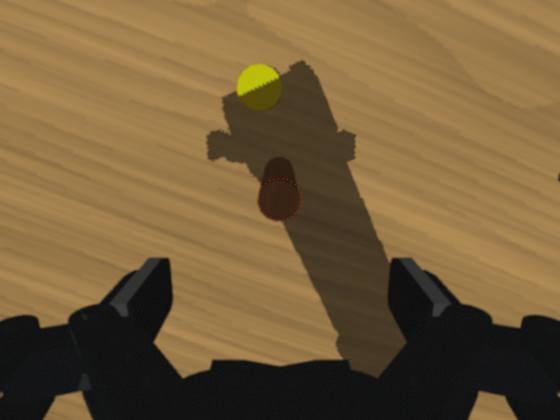

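The thick dowel's top is at (279,199), right on the prediction. The yellow one sits off the jaw axis at (259,87). I descend and grip.

Emit:
{"method": "carry_out", "body": {"moves": [[[0, 0, 0], [0.2, 0, 5], 8.5], [[0, 0, 0], [0.2, 0, 10], 8.5], [[0, 0, 0], [0.2, 0, 14.4], 8.5], [[0, 0, 0], [0.2, 0, 14.4], 5], [[0, 0, 0], [0.2, 0, 14.4], 4]]}}

```text
t: 10.0
eef_pos: [0.4767, 0.2564, 0.0976]
tool_rot: [-0.0, 0.983, 0.182, 0.001]
contact_force: [0.8, 0.1, 0.4]
gripper_width: 0.602
```

Emit:
{"method": "carry_out", "body": {"moves": [[[0, 0, 0], [0, 0, 0], 3.4], [[0, 0, 0], [0, 0, 0], 2], [[0, 0, 0], [0, 0, 0], 1.5], [[0, 0, 0], [0, 0, 0], 1.5], [[0, 0, 0], [0, 0, 0], 1.5]]}}

```text
t: 10.62
eef_pos: [0.477, 0.2572, 0.0983]
tool_rot: [-0.0, 0.983, 0.182, 0.002]
contact_force: [0.7, -1.1, 7.7]
gripper_width: 0.34
```

Emit:
{"method": "carry_out", "body": {"moves": [[[0, 0, 0], [0, 0, 0], 1.5], [[0, 0, 0], [0, 0, -5], 1.5], [[0, 0, 0], [0, 0, -10], 1.5], [[0, 0, 0], [0, 0, -14], 1.5], [[0, 0, 0], [0, 0, -14], 1.5]]}}

```text
t: 11.25
eef_pos: [0.4774, 0.258, 0.2405]
tool_rot: [-0.001, 0.983, 0.182, 0.004]
contact_force: [-0.1, -0.8, -1.0]
gripper_width: 0.341
```

```bash
python3 - <<'E'
from h import *
o=bot.get_obs(); print(o["t"],o["eef_pos"],o["gripper_width"]*85,shift([.5717,-.1838,.24],o))
E
```

```text
11.25 [0.47735932 0.257966   0.24050494] 28.978368987500286 [-7.030e+00  4.462e+01 -3.000e-02]
```

Emit:
{"method": "carry_out", "body": {"moves": [[[0, 0, 0], [0, 0, -2], 1.5], [[0, 0, 0], [-1, 6, -2], 1.5], [[0, 0, 0], [-2, 12, -2], 1.5], [[0, 0, 0], [-3, 18, -2], 1.5], [[0, 0, 0], [-4, 24, -2], 1.5]]}}

```text
t: 11.88
eef_pos: [0.5239, 0.0162, 0.2557]
tool_rot: [0.0, 0.983, 0.182, -0.0]
contact_force: [0.7, -0.3, -0.1]
gripper_width: 0.337
```

Emit:
{"method": "carry_out", "body": {"moves": [[[0, 0, 0], [-1, 6, 0], 1.5], [[0, 0, 0], [-2, 12, 0], 1.5], [[0, 0, 0], [-3, 17, 0], 1.5], [[0, 0, 0], [-3, 20.6, 0], 1.5], [[0, 0, 0], [-3, 20.6, 0], 1.5]]}}

```text
t: 12.5
eef_pos: [0.5696, -0.1886, 0.255]
tool_rot: [0.0, 0.984, 0.18, -0.001]
contact_force: [-1.0, 0.2, -0.5]
gripper_width: 0.339
```

Emit:
{"method": "carry_out", "body": {"moves": [[[0, 0, 0], [0, 0, 0], 1.5], [[0, 0, 0], [0, 0, 3], 1.5], [[0, 0, 0], [0, 0, 6], 1.5], [[0, 0, 0], [0, 0, 6], 1.5], [[0, 0, 0], [0, 0, 6], 1.5]]}}

```text
t: 13.12
eef_pos: [0.5708, -0.1839, 0.1974]
tool_rot: [0.0, 0.983, 0.183, 0.001]
contact_force: [-0.2, -0.3, -0.5]
gripper_width: 0.34
```

```bash
python3 - <<'E'
from fit import *
o=bot.get_obs(); print(o["t"],o["eef_pos"],shift([.5717,-.1838,.15],o))
out=[]; a=np.linspace(0,2*np.pi,60); H=[.5717,-.1838]
for n in("scene","wrist"):
    c=cam(n); im=bot.read_camera(n).copy(); x,y,z=o["eef_pos"]
    for r,P,zz,col in((.025,H,.06,(0,255,255)),(.017,H,.052,(0,255,0)),(.015,(x,y),z+.022,(255,0,0)),(.015,(x,y),z-.098,(255,0,0))):
        for u in proj(np.c_[P[0]+r*np.cos(a),P[1]+r*np.sin(a),0*a+zz],c):
            if 0<u[0]<559.4 and 0<u[1]<419.4: im[int(round(u[1])),int(round(u[0]))]=col
    u=proj([[*H,.11]],c)[0]; w,h=(100,150) if n=="scene" else (267,400)
    x0=int(np.clip(u[0]-w/2,0,560-w)); y0=int(np.clip(u[1]-h/2,0,420-h))
    out.append(cv2.resize(im[y0:y0+h,x0:x0+w],(400,600),interpolation=0))
save(np.hstack(out),"c5")
E
```

```text
13.125 [ 0.5708063  -0.18391041  0.19740416] [0.08 0.02 4.74]
```

View pics/c5.png

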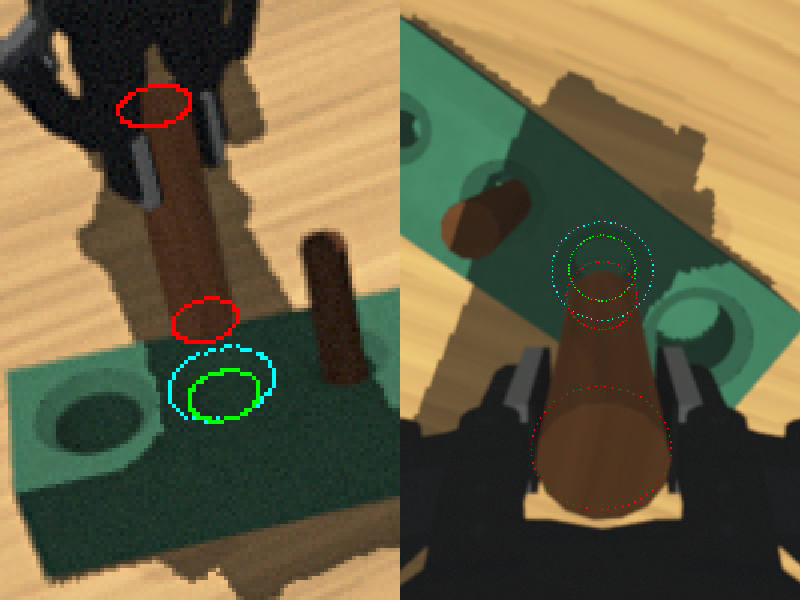

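The thick dowel sits about 2 mm toward tool −x in the grip, in both views, so I add +0.3 cm in x and insert.

Emit:
{"method": "carry_out", "body": {"moves": [[[0, 0, 0], [0.3, 0, 0], 1.5], [[0, 0, 0], [0.3, 0, 2], 1.5], [[0, 0, 0], [0.3, 0, 3.5], 1.5], [[0, 0, 0], [0.3, 0, 4.5], 1.5], [[0, 0, 0], [0.3, 0, 4.5], 1.5]]}}

```text
t: 13.85
eef_pos: [0.5727, -0.1836, 0.1506]
tool_rot: [-0.0, 0.983, 0.182, -0.001]
contact_force: [0.4, -0.5, -1.2]
gripper_width: 0.337
```

Emit:
{"method": "carry_out", "body": {"moves": [[[0, 0, 0], [0, 0, 0.5], 1.5], [[0, 0, 0], [0, 0, 1], 1.5], [[0, 0, 0], [0, 0, 1.5], 1.5], [[0, 0, 0], [0, 0, 2], 1.5], [[0, 0, 0], [0, 0, 2], 1.5]]}}

```text
t: 14.48
eef_pos: [0.5727, -0.1837, 0.1308]
tool_rot: [-0.0, 0.983, 0.182, -0.0]
contact_force: [0.3, -1.0, -0.4]
gripper_width: 0.342
```

Emit:
{"method": "carry_out", "body": {"moves": [[[0, 0, 0], [0, 0, 0.7], 1.5], [[0, 0, 0], [0, 0, 1.4], 1.5], [[0, 0, 0], [0, 0, 1.9], 1.5], [[0, 0, 0], [0, 0, 1.9], 1.5]]}}

```text
t: 14.98
eef_pos: [0.5727, -0.1836, 0.1117]
tool_rot: [-0.0, 0.983, 0.182, -0.0]
contact_force: [0.0, 0.3, -0.1]
gripper_width: 0.336
```

Emit:
{"method": "carry_out", "body": {"moves": [[[0, 0, 0], [0, 0, 0], 3.2], [[0, 0, 0], [0, 0, 0], 3.8], [[0, 0, 0], [0, 0, 0], 4.5], [[0, 0, 0], [0, 0, 0], 5], [[0, 0, 0], [0, 0, 0], 5]]}}

```text
t: 15.6
eef_pos: [0.5731, -0.1838, 0.1124]
tool_rot: [0.0, 0.983, 0.182, 0.0]
contact_force: [-0.2, -0.8, -0.7]
gripper_width: 0.59
```

Emit:
{"method": "carry_out", "body": {"moves": [[[0, 0, 0], [0, 0, -3], 5], [[0, 0, 0], [0, 0, -8], 5], [[0, 0, 0], [0, 0, -13], 5], [[0, 0, 0], [-4, 0, -15], 5], [[0, 0, 0], [-4, 0, -15], 5]]}}

```text
t: 16.23
eef_pos: [0.5345, -0.2002, 0.2644]
tool_rot: [0.001, 0.984, 0.181, 0.001]
contact_force: [1.2, 0.6, 0.4]
gripper_width: 0.584
```

```bash
python3 - <<'E'
from h import *
o=bot.get_obs(); print(o["t"],o["eef_pos"],o["contact_force"])
s=bot.read_camera("scene"); w=bot.read_camera("wrist"); C=cam("scene")
print(proj([[.5869,-.1258,.13],[.5869,-.1258,.06],[.5717,-.1838,.13],[.5717,-.1838,.06]],C).round(1))
save(np.hstack([cv2.resize(s[180:300,120:280],(400,300),interpolation=0),cv2.resize(w,(400,300))]),"f6")
E
```

```text
16.225 [ 0.53452307 -0.20015988  0.26437377] [1.17283263 0.57946343 0.39741038]
[[205.  209.4]
 [209.8 237.4]
 [172.2 216.2]
 [178.9 244.3]]
```

View pics/f6.png

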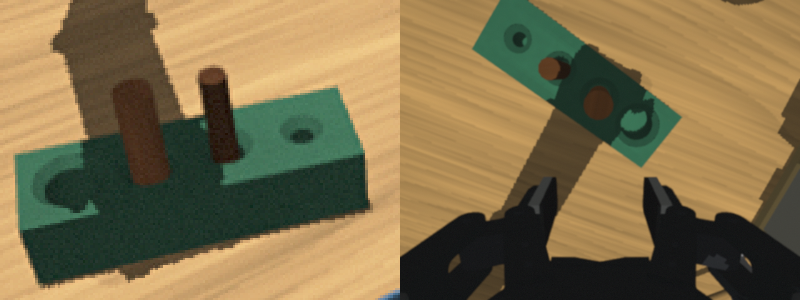

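Both dowel tops are within about 1 px of where they should be when fully home: thin at (204.8,209.6) against (205,209.4), thick at (172.8,215.2) against (172.2,216.2). I'm handing in.

```bash
python3 -c "
from station import bot
print(bot.hand_in())"
```

```text
the job is handed in; nothing more can be done
None
```

I put the 22 mm dowel in the 26 mm hole and the 30 mm dowel in the 34 mm hole, let both go and handed in at about 16 s; no verdict was reported.

- **Final check:** in the last scene picture, both dowel tops were within about 1 px of where a fully seated, upright dowel should appear. The gripper was open and clear of everything.
- **Forces:** wrist readings stayed near zero during both insertions. The highest I saw was about 10 N, while gripping a dowel.
- **Jar and yellow look-alike:** I kept the arm away from the jar and never gripped the yellow look-alike. I did not re-measure either one at the end; a mid-run picture showed both standing where they started.
- **Checks that disagreed:** the first colour-mask fits for the dowels were poor because they picked up shadow, so I used the centres of the dowel tops instead. The thick dowel sat about 2 mm off centre in the grip, which I corrected before inserting it.

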